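Tip the spent tea light into the lever caddy and let the lid down softly

TASK

A spent tea light lies on one of the two lids of the waste caddy: press that lid's lever all the way down so that the lid lifts and tips the tea light into the bin, then ease the lever back up with your fingertips until the lid is shut, without letting it fly back and slam. Work only through the lever: do not touch the lids, the tea light or the coffee pod, leave the pod lying on the other lid, and do not disturb the other things.

Things in the scene. Friction and masses are not known exactly. Their poses are not given: they have to be found in the camera images.
- caddy: white waste caddy with two lids side by side, 222 mm long (its x, from the front with the levers, which faces the robot, to the back), 236 mm wide (its y, to the left seen from the robot); walls 4 mm thick, 150 mm high, back wall 215 mm high with 65 mm cheeks over the rear 60 mm. Fixed to the worktop. Origin at the middle of its underside; bin floor 8 mm above it
- tea_light: spent tea light: low round grey metal cup, 38 mm across, 15 mm high, origin at the middle of its underside, lying on one of the two lids, left or right
- pod: sealed coffee pod, cream coloured cup 51 mm across, 44 mm high, origin at the middle of its underside, standing on the other lid
- jar: glass spice jar, 44 mm across, 106 mm high, standing on the worktop to the right of the levers; origin at its underside
- mandarin: mandarin, 53 mm across, 43 mm high, lying on the worktop between the two levers near the caddy's front wall; origin at its underside
- glass: small drinking glass, 49 mm across, 62 mm high, on the right of the worktop; origin at its underside
- mill: wooden pepper mill, 58 mm across, 170 mm high, on the right of the worktop; origin at its underside
- lever_left_pad (a point): the middle of the ribbed top of the left lever's steel press plate (44 mm along the lever, 32 mm wide, 8 mm thick), the place to press, 105 mm above the worktop at rest. It sticks out of the caddy's front in line with the left lid, 83 mm clear of the front wall. Pressed straight down it sinks about 40 mm to its stop (about 65 mm above the worktop), and moves only 2 mm sideways on the way
- lever_left (a joint): the left lever: 0 at rest with its lid shut, 0.40 rad when pressed down to the stop. Its left lid is linked to it and turns 2.625 times as far (1.05 rad when fully raised). A return spring pushes the lever up: about 5 N at the plate at first, 9 N at the stop. If let go it flies back and the lid slams
- lid_left: the left lid of the caddy: flat black tray 200 mm long, 104 mm wide, with low lips at front and sides (9 mm above its upper face) and none at the back. It turns about a cross axle half-way along it: as the lever goes down its front edge rises and its back edge dips into the bin, so that what lies on it slides back and drops into that half of the bin. Origin on the axle in mid-width; its upper face lies 12 mm above it; x toward the back when shut
- lever_right_pad (a point): the middle of the ribbed top of the right lever's steel press plate (44 mm along the lever, 32 mm wide, 8 mm thick), the place to press, 105 mm above the worktop at rest. It sticks out of the caddy's front in line with the right lid, 83 mm clear of the front wall. Pressed straight down it sinks about 40 mm to its stop (about 65 mm above the worktop), and moves only 2 mm sideways on the way
- lever_right (a joint): the right lever: 0 at rest with its lid shut, 0.40 rad when pressed down to the stop. Its right lid is linked to it and turns 2.625 times as far (1.05 rad when fully raised). A return spring pushes the lever up: about 5 N at the plate at first, 9 N at the stop. If let go it flies back and the lid slams
- lid_right: the right lid of the caddy: flat black tray 200 mm long, 104 mm wide, with low lips at front and sides (9 mm above its upper face) and none at the back. It turns about a cross axle half-way along it: as the lever goes down its front edge rises and its back edge dips into the bin, so that what lies on it slides back and drops into that half of the bin. Origin on the axle in mid-width; its upper face lies 12 mm above it; x toward the back when shut
Mind the look-alikes: they are no part of the job. Leave any green or yellow look-alike of the tea_light alone.

How it is judged:
By the outcome, as a careful person would: the job done as asked, in the order asked, and still so for the second after the job is handed in, with the robot touching nothing.
It also fails if it takes over 38 s, if anything falls off the work surface, if the arm or the gripper's body presses on something with over 40 N, if the wrist force passes 120 N, or if a joint passes its speed limit or range.

ROBOT

A 6-joint arm with a two-finger parallel gripper is mounted at the origin on a cart in front of the work surface, level with it; the furniture and walls round the work are solid. World frame = base frame: x ahead of the robot, y to its left, z up, the work surface at z = 0. Lengths are in mm, angles in rad, forces in N, time in s.
With the tool pointing down it reaches from about 350 to 775 mm from the base axis. Payload 7.3 kg.
Tool frame: the origin (TCP) lies midway between the tips of the shut fingers; the grasp point (between the pads) lies 19 mm behind it; z points along the fingers, y is the line along which they close (so a half turn about z gives the same grasp; the last joint's range is limited). The gripper opens to 92 mm and grips with 3 to 60 N. Pads are 19 mm wide; open, the fingers measure 130 mm over their backs; the gripper's body (75 mm by 190 mm) begins 47 mm behind the grasp point.
Start: joints at [1.122, 0.342, 1.524, -0, 1.275, -0.146], TCP at [156.537, 501.14, 226.741] pointing down, gripper open.
Joint ranges: [-2.53, 2.53], [-0.77, 2.02], [0.04, 2.7], [-1, 4.14], [0.28, 2.66], [-3.11, 3.11]. Speed limits (rad/s): [2.57, 2.57, 3.14, 3.14, 3.14, 3.14].

INTERFACE

Orientations are given as [roll, pitch, yaw] about the fixed x, y, z axes, in that order (R = Rz(yaw) Ry(pitch) Rx(roll)).
In Python, from plant import bot gives the robot as it stands. The module is installed in compiled form; this text tells all that it offers.
- The arm moves only by the shell command python3 -m crank 'ROWS' [OPENING]. ROWS is JSON, a list of rows, each a list of 6 numbers: the shift along the tool's x, y, z in m, then the turn, a rotation vector about the tool's x, y, z in rad. In form: [[dx, dy, dz, wx, wy, wz], ...]. A call has 1 to 5 rows; each row shifts and turns the commanded pose from where the row before left it, along the tool's axes as they then stand; what a row does not reach is not made up. A row lasts 1/8 s, in which the tool goes at most 62.5 mm and 10.7 degrees, less where a joint would pass 70% of its speed; a pose out of reach is approached as far as the arm can. A call is refused whole if a number of a shift passes 0.0625 or a number of a turn 0.188, either way. A call with a gripper value outside its range is refused whole. OPENING is the opening in per cent of the stroke, from 0 (shut) to 100 (fully open), set as the call begins (- or left out, the last holds). The fingers move at their own pace and stop on an object; the grip force is fixed at half the most. Time passes only in rows, so rows that do not move let the fingers close. It gives the time, the measured TCP pose, the force, the opening and the grip force at its end, in the units of the state.
- bot.get_obs(): the state, without advancing time (a new reading comes with each control period).
- bot.capture(name): name is "scene" or "side" or "wrist"; returns a dict with "color" (420x560x3 uint8, blue, green, red), "fov_y" (degrees; the focal length in pixels is half the picture's height over the tangent of half this angle, whatever the lens; pixels are square), "cx", "cy" (the principal point, pixels), "extrinsics" (4x4, takes a point from world to camera coordinates); the wrist camera has in their place "tool_from_camera" (4x4, takes a point from camera to tool coordinates, whose origin is the TCP and whose axes are the flange's). Camera axes: x right, y up, looking along -z (the intrinsics and any distortion apply to the point x, -y, -z); pixel columns grow to the right and rows downward; lengths in mm; the calibration is good to about 2 mm. A picture is of the moment at which its call begins: read the wrist's pose just before it. There is no depth.
- bot.close_job(): hands the job in; it is judged then, once.
The state is a dict: "time": time; "joint_positions": joint angles; "dq": joint speeds; "tau": joint torques, N m; "tool_pos": TCP position; "tcp_rot": TCP orientation; "contact_force": force on the tool from outside, world axes, zero at the start; "moment": the same for the moment, N m; "grip_width": finger opening in mm; "finger_force": force on a finger pad.
Only numpy, scipy, OpenCV 4.12 (cv2) and the standard library are available. Lean on these libraries where they do the work, as an engineer would, in place of code of your own. Each camera call takes 0.05 s, during which the arm holds its last target. There are 200 camera calls.

## Working session

There is one attempt and no reset: what is moved stays moved. The work goes in short steps, Python scripts to look and compute and a shell command to move; the robot and the scene stay as the last step left them, time stands still between calls to the robot, and variables do not carry over. Pictures are saved under pics/ and viewed, at most 10 in all, crops included, and the job is handed in when it is done.

```bash
mkdir -p pics; python3 - <<'E'
from plant import bot
import cv2,numpy as np,json
o=bot.get_obs();print({k:np.round(v,3).tolist() for k,v in o.items()})
for n in("scene","side"):
    c=bot.capture(n);cv2.imwrite(f"pics/{n}1.png",c["color"]);print(n,{k:np.round(v,4).tolist() for k,v in c.items() if k!="color"}, c.keys())
E
```

```text
{'time': 0.0, 'joint_positions': [1.122, 0.343, 1.525, -0.0, 1.275, -0.146], 'dq': [-0.0, -0.001, -0.0, -0.0, -0.0, -0.0], 'tau': [0.001, -43.124, -24.422, 0.072, 0.056, -0.0], 'tool_pos': [156.361, 500.765, 226.039], 'tcp_rot': [-3.14, -0.0, 2.839], 'contact_force': [-0.613, -0.262, -0.904], 'moment': [-0.037, 0.013, 0.012], 'finger_force': 0.0, 'grip_width': 91.652}
scene {'fov_y': 42.978, 'cx': 282.9737, 'cy': 211.7382, 'extrinsics': [[-0.9649, 0.2626, 0.0087, 550.7234], [-0.227, -0.8499, 0.4756, 131.3236], [0.1323, 0.457, 0.8796, -1491.6388], [0.0, 0.0, 0.0, 1.0]]} dict_keys(['color', 'fov_y', 'cx', 'cy', 'extrinsics'])
side {'fov_y': 45.5399, 'cx': 279.8713, 'cy': 215.3156, 'extrinsics': [[-0.9303, -0.3664, 0.0164, 567.4382], [0.1918, -0.4478, 0.8733, -191.6649], [-0.3127, 0.8156, 0.4868, -1264.5381], [0.0, 0.0, 0.0, 1.0]]} dict_keys(['color', 'fov_y', 'cx', 'cy', 'extrinsics'])
```

View pics/scene1.png

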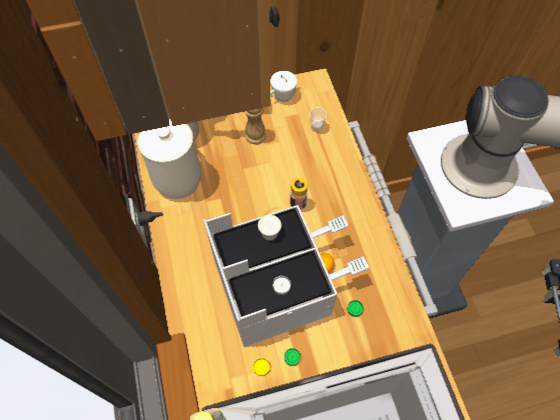

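View pics/side1.png

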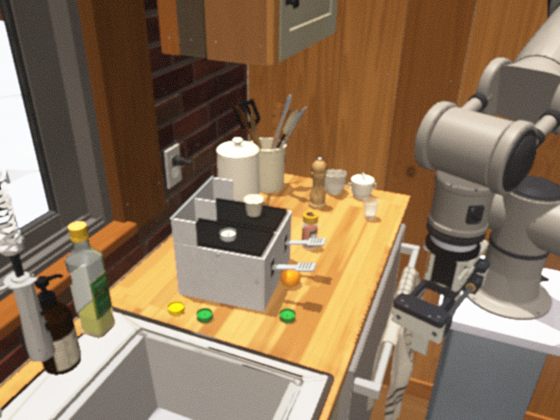

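Scene view: the left lid is the lower one, with the grey tea light at (282,285). The pod is at (269,228) on the right lid. The left pad is near (358,267) and the right pad near (339,224). Candidates for the tea light are the grey cup on the left lid, green ones at (355,308) and (292,357), and a yellow one at (262,367). By the description I choose the grey one. I'll check this in a close crop.

```bash
python3 - <<'E'
import cv2,numpy as np
a=cv2.imread("pics/scene1.png")[205:325,215:375];b=cv2.imread("pics/side1.png")[190:310,175:335]
f=lambda i:cv2.resize(i,None,fx=5,fy=5,interpolation=cv2.INTER_CUBIC)
cv2.imwrite("pics/c1.png",f(a));cv2.imwrite("pics/c2.png",f(b))
E
```

```text
(no output)
```

View pics/c1.png

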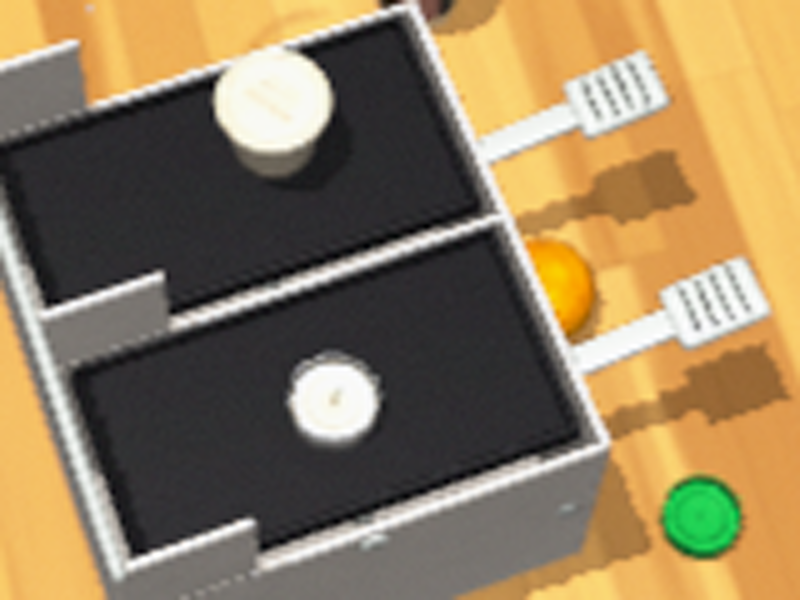

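View pics/c2.png

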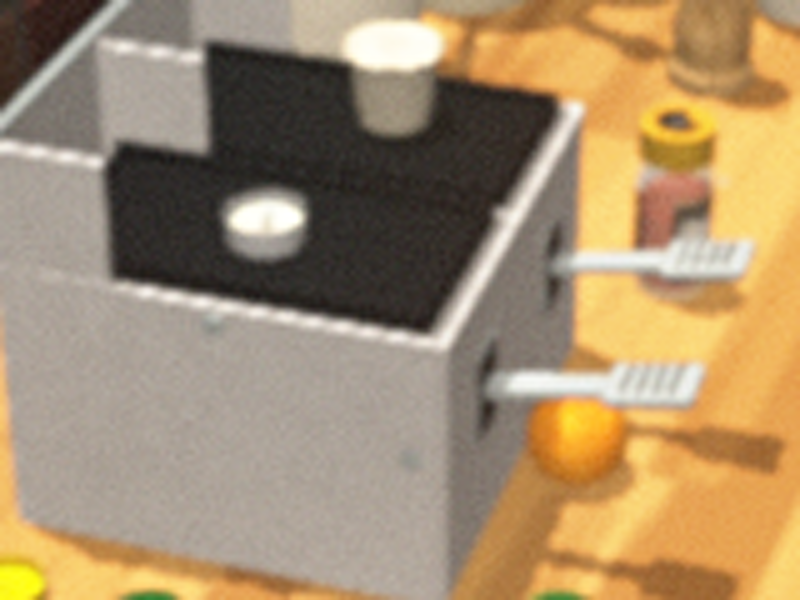

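The crops confirm a grey cup with white wax on the left lid, at scene crop (335,400), and the pod on the right lid. The left pad centre is at crop (715,303) in the scene view and (656,381) in the side view.

```bash
cat > h.py <<'E'
import numpy as np
from plant import bot
def cam(n):
    c=bot.capture(n);f=210/np.tan(np.radians(c["fov_y"])/2)
    P=np.array([[f,0,c["cx"]],[0,f,c["cy"]],[0,0,1]])@np.diag([1,-1,-1])@np.array(c["extrinsics"])[:3]
    return P
E
python3 - <<'E'
from h import *
import cv2
A,B=cam("scene"),cam("side")
for n,a,b in [("Lpad",(715,303),(656,381)),("Rpad",(617,94),(710,257)),("cornL",(605,440),(438,343)),("cornR",(410,8),(573,108)),("tea",(335,403),(266,222))]:
    a=np.array(a)/5+[215,205];b=np.array(b)/5+[175,190]
    X=cv2.triangulatePoints(A,B,a[:,None],b[:,None])[:,0];X=X/X[3];
    r=[np.round((P@X)[:2]/(P@X)[2]-q,1) for P,q in((A,a),(B,b))]
    print(n,X[:3].round(1),r)
E
```

```text
Lpad [455.1 235.8 103.9] [array([ 0.5, -0.6]), array([-0.8,  0.4])]
Rpad [465.3 120.7 103. ] [array([ 0.4, -0.5]), array([-0.6,  0.3])]
cornL [535.1 300.6 145.8] [array([-0.1,  0.1]), array([ 0.2, -0.1])]
cornR [557.2  72.2 145. ] [array([ 0.1, -0.2]), array([-0.2,  0.1])]
tea [643.7 257.2 157.9] [array([ 0.3, -0.5]), array([-0.5,  0.2])]
```

Everything is consistent: pads at about 104 mm height, the caddy wall top at about 146–150 mm, and a caddy yaw of about 0.096. I'm choosing the left lever, with its pad at (455,236,104). I'll shut the fingers and travel above it.

```bash
python3 -m crank '[[-0.0455,-0.0205,0,0,0,0],[-0.0455,-0.0205,0,0,0,0],[-0.0455,-0.0205,0,0,0,0],[-0.0455,-0.0205,0,0,0,0],[-0.0455,-0.0205,0,0,0,0]]' 0; python3 -m crank '[[-0.0455,-0.0205,0,0,0,0],[-0.0455,-0.0205,0,0,0,0],[-0.0455,-0.0205,0,0,0,-0.133],[0,0,0.02,0,0,-0.133],[0,0,0.02,0,0,-0.133]]'; python3 -m crank '[[0,0,0.03,0,0,0],[0,0,0,0,0,0]]'
```

```text
time: 0.82
tool_pos: [344.1, 334.2, 226.7]
tcp_rot: [3.141, 0.0, 2.839]
contact_force: [1.0, 0.6, -0.4]
grip_width: 46.3
finger_force: 0.0
time: 1.45
tool_pos: [455.5, 235.3, 186.0]
tcp_rot: [3.141, -0.0, -3.043]
contact_force: [0.6, -0.1, -0.2]
grip_width: 1.1
finger_force: 0.0
time: 1.7
tool_pos: [453.7, 235.5, 154.9]
tcp_rot: [-3.141, -0.005, -3.046]
contact_force: [-0.1, 0.6, 0.1]
grip_width: 0.5
finger_force: 0.0
```

```bash
python3 - <<'E'
from plant import bot
import cv2,numpy as np
s=bot.capture("side")["color"][190:310,240:350];w=bot.capture("wrist")["color"];q=bot.capture("scene")["color"][190:300,300:410]
f=lambda i:cv2.resize(i,(400,400),interpolation=cv2.INTER_CUBIC)
g=cv2.resize(w,(400,300))
cv2.imwrite("pics/d1.png",np.vstack([np.hstack([cv2.resize(s,(400,300)),cv2.resize(q,(400,300))]),np.hstack([g,g*0])]))
E
```

```text
(no output)
```

View pics/d1.png

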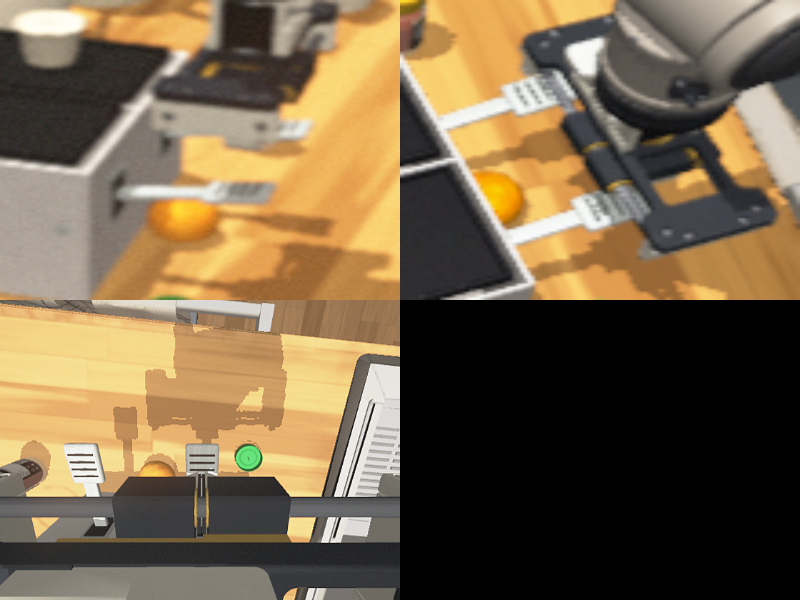

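Wrist view: the fingers are centred laterally on the left plate (x about 202, plate at 202,460) and the right lever is clear. Before pressing I'll check the camera bracket's clearance and the fore/aft alignment.

```bash
python3 - <<'E'
from plant import bot
import numpy as np
from scipy.spatial.transform import Rotation as R
o=bot.get_obs();c=bot.capture("wrist");T=np.array(c["tool_from_camera"])
r=R.from_euler('xyz',o["tcp_rot"]).as_matrix();p=np.array(o["tool_pos"])
print("cam world",(r@T[:3,3]+p).round(),p.round(1))
f=210/np.tan(np.radians(c["fov_y"])/2)
for X in ([455,236,105],p,[476.9,238.1,105],[433.1,233.9,105]):
    q=np.linalg.inv(T)@np.r_[r.T@(np.array(X)-p),1]
    print((c["cx"]+f*q[0]/-q[2])/1.4,300+(c["cy"]-f*q[1]/-q[2])/1.4)
E
```

```text
cam world [385. 230. 314.] [455.7 236.4 157.8]
200.48169543879084 462.0270331382478
200.73107162673963 485.1330788662818
200.49759702097654 482.6493556164916
200.46492304271052 440.2753761860437
```

```bash
python3 -m crank '[[-0.002,0,0.025,0,0,0],[0,0,0.018,0,0,0],[0,0,0.008,0,0,0],[0,0,0.006,0,0,0],[0,0,0.006,0,0,0]]'; python3 -m crank '[[0,0,0.006,0,0,0],[0,0,0.006,0,0,0],[0,0,0.006,0,0,0]]'
```

```text
time: 2.52
tool_pos: [457.2, 236.5, 95.1]
tcp_rot: [3.141, 0.001, -3.045]
contact_force: [-3.3, -0.2, 6.4]
grip_width: 0.6
finger_force: 3.2
time: 2.9
tool_pos: [457.2, 236.6, 77.3]
tcp_rot: [3.141, 0.001, -3.045]
contact_force: [-4.6, -0.9, 9.5]
grip_width: 0.6
finger_force: 4.6
```

```bash
python3 -m crank '[[0,0,0.006,0,0,0],[0,0,0.004,0,0,0],[0,0,0.002,0,0,0],[0,0,0.001,0,0,0]]'; python3 -m crank '[[0,0,0.001,0,0,0],[0,0,0,0,0,0],[0,0,0,0,0,0]]'; python3 - <<'E'
from plant import bot
import cv2,numpy as np
s=bot.capture("side")["color"][170:320,160:360];q=bot.capture("scene")["color"][190:340,200:400]
cv2.imwrite("pics/e1.png",np.hstack([cv2.resize(i,(400,300),interpolation=cv2.INTER_CUBIC) for i in(s,q)]))
E
```

```text
time: 3.4
tool_pos: [458.2, 236.8, 70.9]
tcp_rot: [3.14, 0.006, -3.045]
contact_force: [-23.4, -9.7, 71.8]
grip_width: 0.3
finger_force: 37.6
time: 3.78
tool_pos: [458.2, 236.8, 70.8]
tcp_rot: [3.14, 0.007, -3.044]
contact_force: [-24.0, -9.4, 73.6]
grip_width: 0.7
finger_force: 38.6
```

View pics/e1.png

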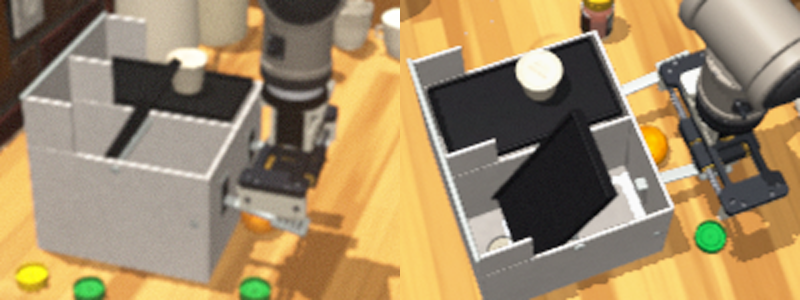

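The lever is at its stop (about 74 N, not moving further). The lid is fully raised and the tea light is in the bin at crop (497,243). Now I'll ease it up slowly.

```bash
python3 -m crank '[[0,0,-0.003,0,0,0],[0,0,-0.003,0,0,0],[0,0,-0.003,0,0,0],[0,0,-0.003,0,0,0],[0,0,-0.003,0,0,0]]'; python3 -m crank '[[0,0,-0.003,0,0,0],[0,0,-0.003,0,0,0],[0,0,-0.003,0,0,0],[0,0,-0.003,0,0,0],[0,0,-0.002,0,0,0]]'; python3 -m crank '[[0,0,-0.002,0,0,0],[0,0,-0.002,0,0,0],[0,0,-0.001,0,0,0],[0,0,-0.001,0,0,0],[0,0,-0.001,0,0,0]]'
```

```text
time: 4.5
tool_pos: [457.2, 236.5, 78.6]
tcp_rot: [3.141, 0.001, -3.045]
contact_force: [-4.5, -1.1, 7.2]
grip_width: 0.3
finger_force: 4.2
time: 5.12
tool_pos: [457.1, 236.5, 92.4]
tcp_rot: [3.141, 0.001, -3.045]
contact_force: [-2.9, -0.8, 6.8]
grip_width: 0.6
finger_force: 3.0
time: 5.75
tool_pos: [457.9, 236.6, 99.5]
tcp_rot: [3.141, 0.003, -3.045]
contact_force: [-0.9, -0.6, 4.9]
grip_width: 0.6
finger_force: 2.6
```

```bash
python3 -m crank '[[0,0,-0.001,0,0,0],[0,0,-0.001,0,0,0],[0,0,-0.001,0,0,0],[0,0,-0.001,0,0,0],[0,0,-0.001,0,0,0]]';python3 -m crank '[[0,0,-0.001,0,0,0],[0,0,-0.001,0,0,0],[0,0,-0.001,0,0,0],[0,0,-0.001,0,0,0],[0,0,-0.001,0,0,0]]'
```

```text
time: 6.38
tool_pos: [458.5, 236.7, 104.1]
tcp_rot: [3.141, 0.004, -3.045]
contact_force: [2.4, 0.3, 5.4]
grip_width: 0.6
finger_force: 2.4
time: 7.0
tool_pos: [457.1, 236.3, 107.7]
tcp_rot: [3.142, 0.0, -3.045]
contact_force: [3.1, 1.2, 4.4]
grip_width: 0.6
finger_force: 2.2
```

```bash
python3 -m crank '[[0,0,-0.001,0,0,0],[0,0,-0.001,0,0,0],[0,0,-0.001,0,0,0],[0,0,0,0,0,0]]';python3 -m crank '[[0,0,-0.001,0,0,0],[0,0,-0.001,0,0,0],[0,0,-0.001,0,0,0],[0,0,0,0,0,0]]'
```

```text
time: 7.5
tool_pos: [457.0, 236.2, 110.8]
tcp_rot: [3.142, -0.0, -3.045]
contact_force: [3.3, -0.1, 3.7]
grip_width: 0.5
finger_force: 2.1
time: 8.0
tool_pos: [456.4, 236.1, 113.4]
tcp_rot: [-3.141, -0.001, -3.045]
contact_force: [-0.2, -0.1, -0.6]
grip_width: 0.5
finger_force: 0.0
```

Contact was lost gently at about 112 mm. I'll raise clear and look.

```bash
python3 -m crank '[[0,0,-0.01,0,0,0],[0,0,-0.03,0,0,0],[0,0,-0.04,0,0,0],[0,0,-0.03,0,0,0],[0,0,0,0,0,0]]'; python3 - <<'E'
from plant import bot
import cv2,numpy as np
s=bot.capture("side")["color"][170:320,160:360];q=bot.capture("scene")["color"][190:340,200:400]
cv2.imwrite("pics/f1.png",np.hstack([cv2.resize(i,(400,300),interpolation=cv2.INTER_CUBIC) for i in(s,q)]))
E
```

```text
time: 8.62
tool_pos: [458.2, 236.7, 226.6]
tcp_rot: [3.14, 0.006, -3.045]
contact_force: [-0.3, -0.5, -0.7]
grip_width: 0.6
finger_force: 0.0
```

View pics/f1.png

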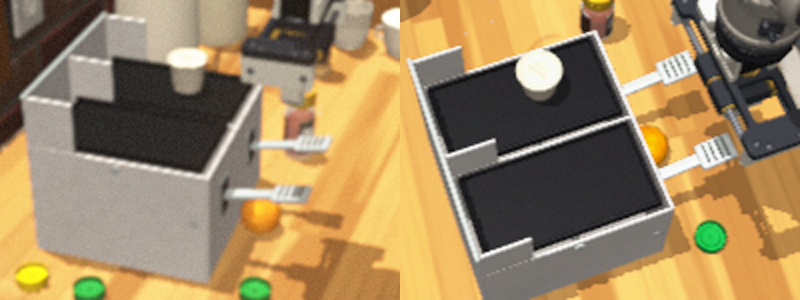

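The left lid is shut and empty, the pod is still on the right lid, and the other things are undisturbed. Handing in.

```bash
python3 -c "
from plant import bot
print(bot.close_job())"
```

```text
the job is handed in; nothing more can be done
None
```

The tea light was tipped into the left half of the bin, the left lid was eased shut with the lever, the pod and other things look undisturbed, and I handed the job in at about 9 s; no verdict was returned.

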